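# Seat the punch in the snap press and hold it flush

### The arm

A 6-joint arm with a two-finger parallel gripper is mounted at the origin on the work surface. World frame = base frame: x ahead of the robot, y to its left, z up, the work surface at z = 0. Lengths are in m, angles in degrees, forces in N, time in s.
With the tool pointing down it reaches from about 0.375 to 0.9 m from the base axis. Payload 3.1 kg.
Tool frame: the origin (TCP) lies midway between the tips of the shut fingers; the grasp point (between the pads) lies bot.pinch_z behind it (bot.pinch_z is the distance from the TCP to the grasp point, in m); z points along the fingers, y is the direction in which the jaws open and shut (so a half turn about z gives the same grasp; the last joint's range is limited). The gripper opens to 87 mm and grips with 3 to 60 N. Pads are 19 mm wide; open, the fingers measure 117 mm over their backs; the gripper's body (75 mm by 190 mm) begins 51 mm behind the grasp point.
Start: joints at [55.491, 30.224, 82.088, -0, 67.689, -10.227], TCP at [0.257, 0.57, 0.223] pointing down, gripper open.
Joint ranges: [-176.69, 176.69], [-43.24, 126.21], [12.49, 139.97], [-82, 262], [0, 151.66], [-163.58, 163.58]. Speed limits (degrees/s): [159.86, 159.86, 180, 180, 180, 180].

### API

Orientations are given as a 3x3 rotation matrix whose columns are the frame's x, y, z axes.
In Python, from rig import bot gives the robot as it stands.
- The arm moves only by the tool apply_moves, never from a script. Its argument "motion" is text: rows parted by semicolons, each of 7 numbers parted by spaces: the shift along the tool's x, y, z in m, then the turn, a rotation vector about the tool's x, y, z in degrees, then the finger opening in m, from 0 to 0.087. A call has exactly 8 rows; each row is the pose to reach, as a shift and turn from the pose commanded when the call began, along the tool's axes at that moment; what a row does not reach only later rows make up. A row lasts 1/8 s, in which the tool goes at most 62.5 mm and 10.7 degrees, less where a joint would pass 70% of its speed; a pose out of reach is approached as far as the arm can. A call with a gripper value outside its range is refused whole. The fingers move at their own pace and stop on an object; the grip force is fixed at half the most. Time passes only in rows, so rows that repeat a pose let the fingers close, or fill a call up. It gives the time, the measured TCP pose, the force and the opening at its end, in the units of the state.
- bot.read_state(): the state, without advancing time (a new reading comes with each control period).
- bot.capture(name): name is "side" or "top" or "wrist"; returns the picture (420x560x3 uint8, red, green, blue); there is no depth.
- bot.get_calibration(name): a dict with "fx", "fy", "cx", "cy" (pixels), "rvec" (rotation vector, rad) and "tvec" (3), from world to camera coordinates, as OpenCV has them. Camera axes: x right, y down, z forward; pixel columns grow to the right and rows downward; lengths in m; the calibration is good to about 2 mm. A picture is of the moment at which its call begins: read the wrist's pose just before it. get_calibration takes no time and is no camera call; for the wrist camera it gives the pose at the moment of the call.
- bot.hand_in(): hands the job in, once; it reports no verdict.
Trained networks look in the newest picture that a camera, given by its name, has taken for a name from the list of things; names that differ only in an ending like _2 or _b are one class to them, and where a whole thing is asked for, a point or a joint stands for the part that bears it (a point fixed in the world has none). Each returns a list of dicts, best first, with "p" (0 to 1); they miss things now and then, are a little off and sometimes report something else, mostly with a low value. They report only what shows in the picture. A call takes as long as a camera call. They do not tell look-alikes from the thing itself.
- bot.find_in(name, camera): "point" ([x, y, z] in m, in world coordinates, good to about 4 mm: the middle of the surface that is visible of it).
The state is a dict: "time_s": time; "joint_positions": joint angles; "qvel": joint speeds; "tau": joint torques, N m; "position": TCP position; "tcp_rot": TCP orientation; "force": force on the tool from outside, world axes, zero at the start; "moment": the same for the moment, N m; "opening": opening from 0.0 (shut) to 1.0 (fully open).
Only numpy, scipy, OpenCV 4.12 (cv2) and the standard library are available. Lean on these libraries where they do the work, as an engineer would, in place of code of your own. Each camera call takes 0.05 s, during which the arm holds its last target.

### The job

A freshly glued pearl snap lies in the snap press and must be clamped. Take the brass punch with the cedar head out of the rack, stand it upright and fully home in the red spring sleeve of the press, and only then push down on it until the top of the red sleeve is flush with the top of the black housing. Finish while holding it pressed there, pushing through the punch only, neither short of flush nor sunk below it; do not disturb the blue-headed punch or the other things on the counter.

Things in the scene. Friction and masses are not known exactly. Their poses are not given: they have to be found in the camera images.
- press: snap press fixed to the counter: black housing 120 x 100 mm (its x by y), 60 mm high, on a thin steel plate 160 x 120 mm; origin at the centre of its underside, z up. A round hole of 44 mm in the middle of its top guides the red sleeve. It stands on the left or on the right of the counter, at any small yaw
- press_top (a point): point on the axis of the sleeve at the height of the housing's top face (60 mm above the counter)
- sleeve (a joint): travel of the red spring sleeve in m: 0 = up, its top 10 mm above the housing; 0.010 = its top flush with the housing; 0.016 = hard stop. Spring: it starts to move at about 5 N of downward push, needs about 11 N at flush and 14 N at the stop, and rises again when let go
- sleeve_mouth (a point): centre of the top rim of the red sleeve (40 mm outer diameter); moves down with the sleeve. Round bore of 19.5 mm diameter, 30 mm deep, upright
- sleeve_floor (a point): centre of the floor of the sleeve's bore, 30 mm below its mouth, where the snap lies (a white disc); moves with the sleeve
- punch: the punch to use: brass shank 16 mm in diameter and 60 mm long with a tapered foot (10 mm at the end, over 6 mm), above it a round cedar head 30 mm in diameter and 30 mm high; 90 mm in all, 63 to 126 g. Origin at the centre of its foot, z up along the punch. At the start it stands in one of the rack's two holes, foot 10 mm above the counter
- punch_head (a point): centre of the cedar head, 75 mm above the punch's foot, 15 mm below its flat top
- steel_punch: another punch of the same shape, steel with a blue head, in the rack's other hole. Leave it there
- rack: dark wooden rack fixed to the counter, 60 x 160 mm (its x by y), 40 mm high, origin at the centre of its underside; two holes of 19 mm, 30 mm deep, 40 mm either side of the centre along its y. The heads stand 30 mm clear above it
- boot_jack: black plastic boot jack, about 330 x 110 x 65 mm, a sloping board with a forked end, on the left of the counter. Leave alone
- shoe_tree_a: cedar shoe tree, about 280 x 62 x 65 mm, at the far side of the counter. Leave alone
- shoe_tree_b: the other cedar shoe tree of the pair, same size, behind the first. Leave alone
- coin_bowl: tan ceramic bowl of coins, 132 mm across, 45 mm high, at the far right. Leave alone
- organizer: green plastic button organizer with ten small flip-top lids, 130 x 260 x 34 mm, at the far left. Leave alone
- boot_brush: wooden boot brush, 170 x 55 x 45 mm, on the right. Leave alone
- polish_tin: round brown polish tin, 84 mm across, 28 mm high, on the right. Leave alone
There are look-alikes about, which are no part of the job. There is more than one size of the punch; the one meant has the size given above. What is shaped like the press but purple is not meant.

How it is judged:
By the outcome, as a careful person would: the job done as asked, in the order asked, and still so for the second after the job is handed in, while the arm keeps its last pose, push and grip.
It also fails if it takes over 45 s, if anything falls off the work surface, if the arm or the gripper's body presses on something with over 40 N, if the wrist force passes 120 N, or if a joint passes its speed limit or range.

## Working session

There is one attempt and no reset: what is moved stays moved. The work goes in short steps, Python scripts to look and compute and a tool call to move; the robot and the scene stay as the last step left them, time stands still between calls to the robot, and variables do not carry over. Pictures are saved under pics/ and viewed, and the job is handed in when it is done.

Besides the shell and the picture viewer there is one more tool, called after "Request:" as name(argument=value, ...) on one line, values as JSON. apply_moves: Moves the arm, as the interface text tells. Its arguments: {"type":"object","properties":{"motion":{"type":"string"}},"required":["motion"]}

```bash
ls; mkdir -p pics
python3 - <<'E'
from rig import bot
import cv2
s=bot.read_state(); print(s); print(bot.pinch_z)
for n in ["side","top","wrist"]:
    im=bot.capture(n); cv2.imwrite(f"pics/{n}0.png",im[:,:,::-1]); print(n,bot.get_calibration(n))
E
```

```text
pics
{'time_s': 0.0, 'joint_positions': array([ 5.54893614e+01,  3.02785826e+01,  8.21584521e+01, -1.44134019e-04,
        6.76874804e+01, -1.02268538e+01]), 'qvel': array([ 0.08931759,  0.08554156, -0.07895536, -0.04439808,  0.02691932,
        0.02270873]), 'tau': array([ 2.08615011e-04, -4.40045857e+01, -1.76588452e+01,  6.31626067e-02,
        5.82159008e-02, -1.46714096e-04]), 'position': array([0.25657638, 0.56909073, 0.22156427]), 'tcp_rot': array([[-9.11519860e-01,  4.11254219e-01, -1.22932693e-03],
       [ 4.11255878e-01,  9.11518180e-01, -1.79207819e-03],
       [ 3.83554129e-04, -2.13908279e-03, -9.99997639e-01]]), 'force': array([0.11120829, 0.33252889, 0.50518908]), 'moment': array([-0.04555776,  0.02452746,  0.02148659]), 'opening': 1.0007161441220604}
0.0187
side {'fx': 441.2072410134651, 'fy': 441.2072410134651, 'cx': 280.339440840951, 'cy': 210.36272006704493, 'rvec': array([ 2.43480041, -0.07718883,  0.03625   ]), 'tvec': array([-0.56649211,  0.08811379,  1.3350767 ])}
top {'fx': 483.21717114286906, 'fy': 483.21717114286906, 'cx': 275.36190175589894, 'cy': 216.49539932144597, 'rvec': array([ 2.10231876, -2.13083356,  0.22231444]), 'tvec': array([0.02478915, 0.59817539, 1.56002597])}
wrist {'fx': 348.73547743802965, 'fy': 348.73547743802965, 'cx': 284.4582511592634, 'cy': 206.48989102089763, 'rvec': array([-2.45907318, -1.58807408, -0.19348633]), 'tvec': array([-0.62333738, -0.02758531,  0.39047502])}
```

View pics/side0.png

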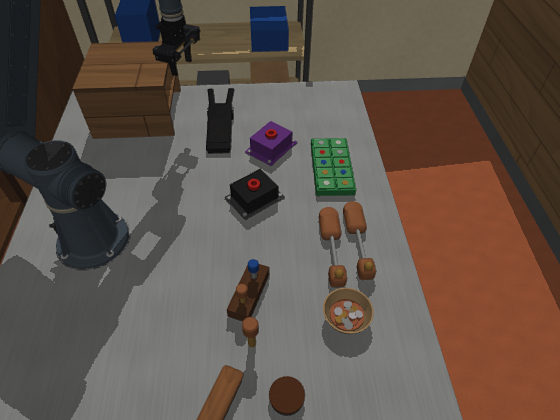

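View pics/top0.png

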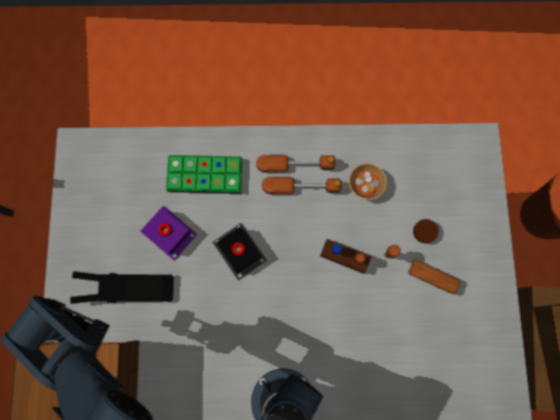

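View pics/wrist0.png

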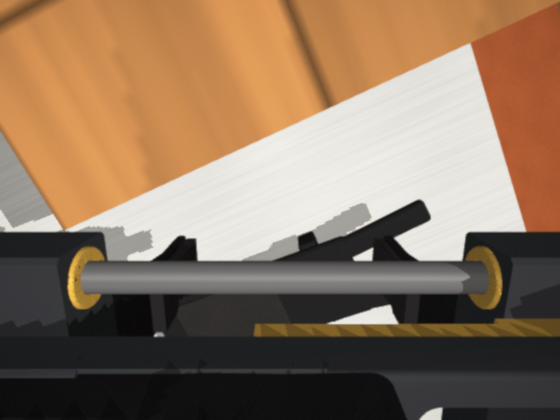

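The side view shows the black press with its red sleeve at about (254,184), and the purple decoy at (271,135). In the rack, the blue head is at (253,266) and the cedar head at (242,291). A larger look-alike punch stands free at (250,330). The top view agrees: press (238,249), blue (337,250), cedar (360,258), look-alike (393,251). Next I'll measure.

```bash
cat > h.py <<'E'
from rig import bot
import cv2, numpy as np
def cal(n):
    c=bot.get_calibration(n);K=np.array([[c['fx'],0,c['cx']],[0,c['fy'],c['cy']],[0,0,1]]);R=cv2.Rodrigues(np.array(c['rvec']))[0];return K,R,np.array(c['tvec']).reshape(3)
def proj(n,p,C=None):
    K,R,t=C or cal(n);q=K@(R@np.array(p)+t);return q[:2]/q[2]
def onz(C,uv,z):
    K,R,t=C;d=R.T@np.linalg.inv(K)@np.array([uv[0],uv[1],1.]);c=-R.T@t;return c+d*(z-c[2])/d[2]
def tri(Cs,uvs):
    A=[];b=[]
    for (K,R,t),uv in zip(Cs,uvs):
        d=R.T@np.linalg.inv(K)@np.array([uv[0],uv[1],1.]);d/=np.linalg.norm(d);c=-R.T@t
        P=np.eye(3)-np.outer(d,d);A.append(P);b.append(P@c)
    x=np.linalg.lstsq(np.vstack(A),np.hstack(b),rcond=None)[0]
    return x,[np.linalg.norm(P@x-q) for P,q in zip(A,b)]
E
python3 - <<'E'
from h import *
for n in ["top","side"]:
    for t in ["punch_head","steel_punch","sleeve_mouth","press","rack","punch"]:
        for r in bot.find_in(t,n)[:4]:
            print(n,t,np.round(r['point'],3),round(r['p'],2),np.round(proj(n,r['point'])))
im=cv2.imread("pics/top0.png");cv2.imwrite("pics/topz.png",cv2.resize(im[215:290,200:410],None,fx=3.8,fy=3.8,interpolation=cv2.INTER_CUBIC))
im=cv2.imread("pics/side0.png");cv2.imwrite("pics/sidez.png",cv2.resize(im[160:360,200:300],None,fx=3,fy=3,interpolation=cv2.INTER_CUBIC))
print(bot.read_state()['time_s'])
E
```

```text
top punch_head [ 0.464 -0.355  0.117] 0.46 [393. 253.]
top steel_punch [ 0.476 -0.181  0.097] 0.61 [337. 250.]
top sleeve_mouth [0.56  0.39  0.071] 0.46 [163. 229.]
top press [0.481 0.14  0.057] 0.89 [239. 252.]
top press [0.551 0.373 0.058] 0.87 [169. 232.]
top press [0.491 0.142 0.067] 0.51 [238. 248.]
top rack [ 0.462 -0.215  0.041] 0.73 [345. 257.]
top rack [ 0.711 -0.03   0.038] 0.5 [288. 186.]
top punch [ 0.47  -0.358  0.12 ] 0.71 [394. 251.]
top punch [ 0.795 -0.015  0.036] 0.41 [284. 163.]
top punch [0.492 0.14  0.068] 0.15 [238. 248.]
side punch_head [ 0.477 -0.373  0.111] 0.87 [252. 329.]
side punch_head [ 0.449 -0.261  0.098] 0.51 [240. 291.]
side steel_punch [ 0.483 -0.188  0.098] 0.61 [253. 265.]
side sleeve_mouth [ 0.797 -0.032  0.037] 0.48 [357. 228.]
side sleeve_mouth [0.492 0.139 0.068] 0.47 [254. 184.]
side press [0.49  0.12  0.059] 0.79 [253. 190.]
side press [0.556 0.363 0.054] 0.66 [270. 140.]
side rack [ 0.466 -0.242  0.039] 0.75 [248. 295.]
side punch [ 0.47  -0.378  0.117] 0.94 [249. 330.]
side punch [ 0.452 -0.26   0.1  ] 0.71 [241. 290.]
0.75
```

View pics/topz.png

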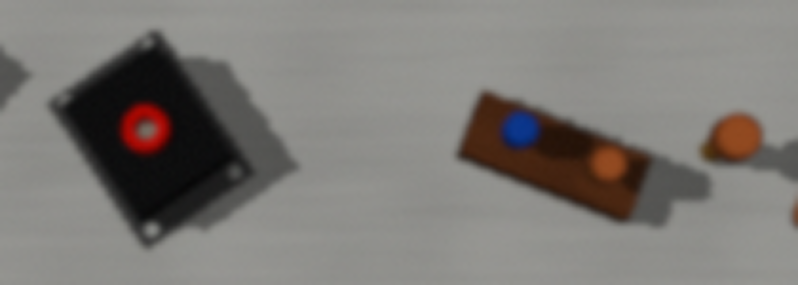

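View pics/sidez.png

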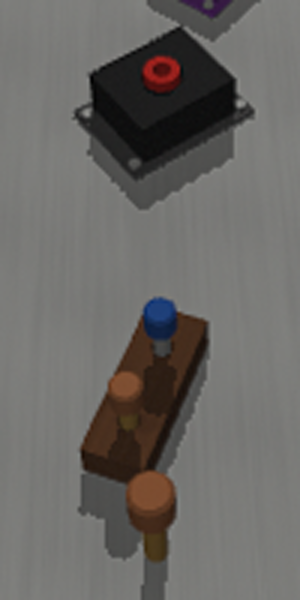

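```bash
cat > seg.py <<'E'
from h import *
def blobs(path,kind,roi):
    im=cv2.imread(path);x0,y0,x1,y1=roi;c=im[y0:y1,x0:x1];h=cv2.cvtColor(c,cv2.COLOR_BGR2HSV).astype(int);H,S,V=h[...,0],h[...,1],h[...,2]
    m={'red':((H<6)|(H>174))&(S>180)&(V>90),'blue':(H>105)&(H<130)&(S>150)&(V>70),'cedar':(H>6)&(H<16)&(S>100)&(V>115)}[kind]
    n,l,st,ce=cv2.connectedComponentsWithStats(m.astype(np.uint8))
    return [(ce[i]+[x0,y0],st[i][2:],st[i][:2]+[x0,y0]) for i in range(1,n) if st[i][4]>15]
E
python3 - <<'E'
from seg import *
T,S=cal('top'),cal('side')
for k,rt,rs in [('red',(220,235,255,265),(240,172,270,195)),('blue',(325,240,350,262),(242,255,265,278)),('cedar',(345,245,372,270),(228,280,247,300)),('cedar',(382,240,405,265),(240,312,265,340))]:
    a=blobs('pics/top0.png',k,rt);b=blobs('pics/side0.png',k,rs)
    for q in a+b: print(k,q)
    x,e=tri([T,S],[a[0][0],b[0][0]]);print(np.round(x,4),np.round(e,4))
C=cal('wrist');s=bot.read_state();c=-C[1].T@C[2]
print('cam in tool',s['tcp_rot'].T@(c-s['position']),'axes',(s['tcp_rot'].T@C[1].T).round(3))
E
```

```text
red (array([237.61165049, 248.22330097]), array([ 13,  13, 103], dtype=int32), array([232, 242]))
red (array([253.43661972, 183.04225352]), array([12,  9, 71], dtype=int32), array([248, 179]))
[0.4916 0.1426 0.0676] [0.0004 0.0004]
blue (array([336.734375, 248.765625]), array([10,  9, 64], dtype=int32), array([332, 245]))
blue (array([252.62820513, 263.85897436]), array([11,  9, 78], dtype=int32), array([248, 260]))
[ 0.482  -0.1805  0.0945] [0.0002 0.0002]
cedar (array([359.70833333, 257.5       ]), array([ 8,  8, 48], dtype=int32), array([356, 254]))
cedar (array([241.10344828, 287.5862069 ]), array([ 9,  8, 58], dtype=int32), array([237, 284]))
[ 0.4516 -0.2529  0.0987] [0.0007 0.0007]
cedar (array([393.9893617 , 249.92553191]), array([11, 11, 94], dtype=int32), array([389, 245]))
cedar (array([249.672, 323.2  ]), array([ 13,  13, 125], dtype=int32), array([244, 317]))
[ 0.4721 -0.3605  0.1168] [0.0008 0.0008]
cam in tool [ 0.06802721 -0.00044105 -0.16212588] axes [[-0.    -0.97  -0.244]
 [ 1.    -0.    -0.001]
 [ 0.001 -0.244  0.97 ]]
```

Request:
apply_moves(motion="-0.03 -0.026 0 0 0 8 0.087; -0.076 -0.067 0 0 0 18 0.087; -0.122 -0.108 0 0 0 28 0.087; -0.168 -0.15 0 0 0 38 0.087; -0.214 -0.192 0 0 0 48 0.087; -0.26 -0.234 0 0 0 58 0.087; -0.306 -0.276 0 0 0 68 0.087; -0.352 -0.317 0 0 0 78 0.087")

```text
time_s: 1.75
position: [0.4483, 0.1341, 0.2229]
tcp_rot: [[0.218, 0.976, 0.001], [0.976, -0.218, 0.0], [0.0, 0.001, -1.0]]
force: [1.0, 1.1, 0.7]
opening: 1.001
```

```bash
cat >> h.py <<'E'
# commanded pose after call 1: base (0.257,0.57,0.223) yaw(y axis) 65.718
def tool_delta(cmd,yaw,target,yawt):
    x=np.array([np.cos(np.radians(yaw+90)),np.sin(np.radians(yaw+90))]);y=np.array([np.cos(np.radians(yaw)),np.sin(np.radians(yaw))])
    d=np.array(target)-np.array(cmd)
    return np.round([d[:2]@x,d[:2]@y,-d[2],yaw-yawt],4)
def after(cmd,yaw,dx,dy,dz,rz):
    x=np.array([np.cos(np.radians(yaw+90)),np.sin(np.radians(yaw+90)),0]);y=np.array([np.cos(np.radians(yaw)),np.sin(np.radians(yaw)),0])
    return np.array(cmd)+dx*x+dy*y-np.array([0,0,dz]),yaw-rz
E
python3 - <<'E'
from h import *
s=bot.read_state();print(s['position'],s['force'],s['joint_positions'])
c,y=after([.257,.57,.223],65.718,-.352,-.317,0,78);print(c,y,tool_delta(c,y,[.469,.088,.223],-22.8))
E
```

```text
[0.44831446 0.13410379 0.22293614] [0.96037681 1.09331219 0.67757317] [2.92528471e+00 1.81158505e+01 1.03952333e+02 1.10561374e-02
 5.78591449e+01 1.55396631e+01]
[0.44750016 0.13629193 0.223     ] -12.281999999999996 [-0.0426  0.0313 -0.     10.518 ]
```

Request:
apply_moves(motion="-0.016 0.011 0 0 0 4 0.087; -0.043 0.031 0 0 0 10.5 0.087; -0.043 0.031 0 0 0 10.5 0.087; -0.043 0.031 0 0 0 10.5 0.087; -0.043 0.031 0 0 0 10.5 0.087; -0.043 0.031 0 0 0 10.5 0.087; -0.043 0.031 0 0 0 10.5 0.087; -0.043 0.031 0 0 0 10.5 0.087")

```text
time_s: 2.75
position: [0.4686, 0.0877, 0.2226]
tcp_rot: [[0.387, 0.922, 0.0], [0.922, -0.387, 0.0], [0.0, 0.0, -1.0]]
force: [-0.8, -0.7, 0.2]
opening: 1.0
```

Run:
```python
from h import *
s=bot.read_state();print(s['position'],s['force'])
C=cal('wrist')
im=bot.capture('wrist');cv2.imwrite('pics/w1.png',im[:,:,::-1]);np.savez('pics/w1.npz',K=C[0],R=C[1],t=C[2])
print(proj('wrist',[.4916,.1426,.07],C))
print(after([.4475,.13629,.223],-12.282,-.043,.031,0,10.5))
```

```text
[0.46855446 0.08767803 0.22256791] [-0.76384988 -0.70488657  0.16681191]
[286.52793608 125.84751945]
(array([0.46864338, 0.08767974, 0.223     ]), -22.782)
```

View pics/w1.png

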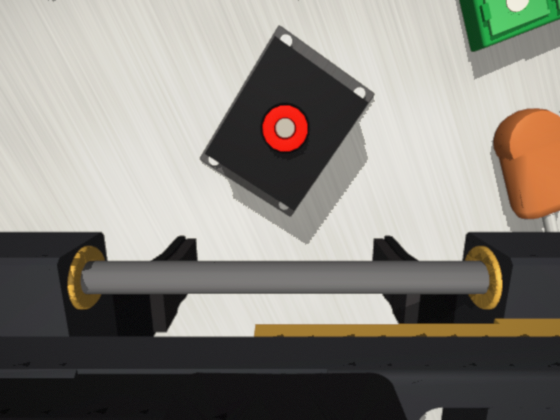

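The wrist view is clear: the black press has its red sleeve ring at (285,128), close to the predicted (286.5,126).

Run:
```python
from seg import *
d=np.load('pics/w1.npz');C=(d['K'],d['R'],d['t'])
for b in blobs('pics/w1.png','red',(240,90,330,170)): print(b)
im=cv2.imread('pics/w1.png');h=cv2.cvtColor(im,cv2.COLOR_BGR2HSV).astype(int)
m=(((h[...,0]<6)|(h[...,0]>174))&(h[...,1]>180)&(h[...,2]>90)).astype(np.uint8);m[:, :240]=0;m[:,330:]=0;m[180:]=0
cs,_=cv2.findContours(m,cv2.RETR_EXTERNAL,cv2.CHAIN_APPROX_NONE);c=max(cs,key=cv2.contourArea);e=cv2.fitEllipse(c);print(e)
print('rim',onz(C,e[0],.07), 'size mm',e[1][0]/348.7*(.2226+.162-.07)/.97*1000)
# bore: fit hole contour
cs,hi=cv2.findContours(m,cv2.RETR_CCOMP,cv2.CHAIN_APPROX_NONE)
for c,hh in zip(cs,hi[0]):
    if hh[3]>=0 and len(c)>10: e=cv2.fitEllipse(c);print('bore',e,onz(C,e[0],.07))
print(tool_delta([.46864,.08768,.223],-22.782,[.428,-.308,.223],-22.782))
```

```text
(array([284.73172515, 128.04020468]), array([  46,   47, 1368], dtype=int32), array([262, 105]))
((284.69061279296875, 127.94556427001953), (45.03427505493164, 46.182071685791016), 177.2431182861328)
rim [0.48941339 0.14156511 0.07      ] size mm 41.886899299848615
bore ((284.582275390625, 127.51443481445312), (21.264442443847656, 21.515287399291992), 12.552515983581543) [0.48946879 0.14194361 0.07      ]
[-0.3805  0.1157 -0.      0.    ]
```

Request:
apply_moves(motion="-0.03 0.009 0 0 0 0 0.087; -0.083 0.025 0 0 0 0 0.087; -0.14 0.042 0 0 0 0 0.087; -0.197 0.06 0 0 0 0 0.087; -0.254 0.077 0 0 0 0 0.087; -0.308 0.094 0 0 0 0 0.087; -0.355 0.108 0 0 0 0 0.087; -0.38 0.116 0 0 0 0 0.087")

```text
time_s: 3.8
position: [0.4281, -0.3109, 0.2226]
tcp_rot: [[0.39, 0.921, 0.001], [0.921, -0.39, -0.001], [-0.001, 0.001, -1.0]]
force: [-0.1, 0.5, -0.2]
opening: 0.995
```

Request:
apply_moves(motion="0 0 0 0 0 0 0.087; 0 0 0 0 0 0 0.087; 0 0 0 0 0 0 0.087; 0 0 0 0 0 0 0.087; 0 0 0 0 0 0 0.087; 0 0 0 0 0 0 0.087; 0 0 0 0 0 0 0.087; 0 0 0 0 0 0 0.087")

```text
time_s: 4.8
position: [0.4284, -0.3079, 0.2226]
tcp_rot: [[0.387, 0.922, 0.0], [0.922, -0.387, -0.0], [-0.0, 0.0, -1.0]]
force: [-0.1, 0.5, -1.1]
opening: 1.0
```

Run:
```python
from h import *
s=bot.read_state();print(s['position'],s['force'])
C=cal('wrist')
im=bot.capture('wrist');cv2.imwrite('pics/w2.png',im[:,:,::-1]);np.savez('pics/w2.npz',K=C[0],R=C[1],t=C[2])
print(proj('wrist',[.4516,-.2529,.1],C))
print(after([.46864,.08768,.223],-22.782,-.38,.116,0,0))
```

```text
[ 0.42842511 -0.30792095  0.2225756 ] [-0.07642074  0.54192719 -1.05331475]
[286.77785452 126.50857832]
(array([ 0.42844438, -0.30759245,  0.223     ]), -22.782)
```

View pics/w2.png

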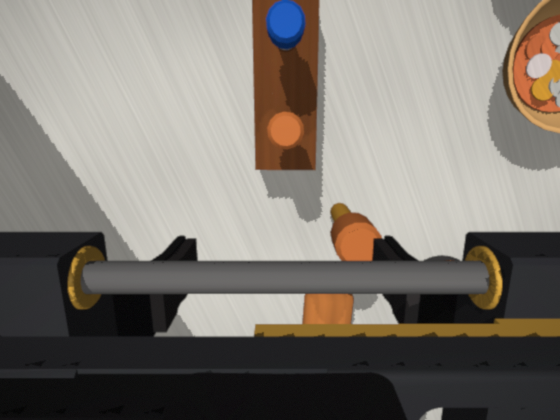

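The rack is aligned with the image vertical. The cedar head is at (285,129), the blue head at (285,22), and the look-alike is below at (355,235).

Run:
```python
from seg import *
d=np.load('pics/w2.npz');C=(d['K'],d['R'],d['t'])
im=cv2.imread('pics/w2.png');h=cv2.cvtColor(im,cv2.COLOR_BGR2HSV).astype(int);print(h[129,285],h[160,265])
m=((h[...,0]>4)&(h[...,0]<18)&(h[...,2]>150)&(h[...,1]>120)).astype(np.uint8);m[:,:255]=0;m[:,318:]=0;m[165:]=0;m[:95]=0
cs,_=cv2.findContours(m,cv2.RETR_EXTERNAL,cv2.CHAIN_APPROX_NONE);c=max(cs,key=cv2.contourArea);e=cv2.fitEllipse(c);print(e,cv2.contourArea(c))
p=onz(C,e[0],.1);print('top',p,'diam',np.linalg.norm(onz(C,(e[0][0]-e[1][0]/2,e[0][1]),.1)-onz(C,(e[0][0]+e[1][0]/2,e[0][1]),.1)))
t0=blobs('pics/top0.png','cedar',(345,245,372,270))[0][0];s0=blobs('pics/side0.png','cedar',(228,280,247,300))[0][0]
print(tri([C,cal('top'),cal('side')],[e[0],t0,s0]), tri([C,cal('side')],[e[0],s0]))
for q in ['punch_head','steel_punch','punch']:
  for r in bot.find_in(q,'wrist')[:3]: print(q,r['p'],np.round(r['point'],4))
```

```text
[ 11 174 205] [ 12 173 121]
((284.4346923828125, 128.3782196044922), (33.154640197753906, 33.896488189697266), 60.336246490478516) 879.0
top [ 0.44931778 -0.25351596  0.1       ] diam 0.026421020843067206
(array([ 0.45084532, -0.25319931,  0.09921385]), [np.float64(0.001572917170415609), np.float64(0.0014512396294016822), np.float64(0.00024752175852137863)]) (array([ 0.45016535, -0.25347213,  0.09922813]), [np.float64(0.0008588561645709082), np.float64(0.0008588561645709692)])
punch_head 0.89 [ 0.4688 -0.3519  0.1168]
punch_head 0.8 [ 0.4519 -0.2556  0.1012]
steel_punch 0.97 [ 0.4825 -0.1849  0.1006]
punch 0.58 [ 0.4488 -0.2583  0.0997]
punch 0.57 [ 0.4738 -0.3548  0.1174]
```

Request:
apply_moves(motion="0.03 0 0 0 0 0 0.06; 0.0585 -0.001 0 0 0 0 0.06; 0.0585 -0.001 0.01 0 0 0 0.06; 0.0585 -0.001 0.04 0 0 0 0.06; 0.0585 -0.001 0.07 0 0 0 0.06; 0.0585 -0.001 0.09 0 0 0 0.06; 0.0585 -0.001 0.1 0 0 0 0.06; 0.0585 -0.001 0.1 0 0 0 0.06")

```text
time_s: 6.0
position: [0.4498, -0.2539, 0.1219]
tcp_rot: [[0.388, 0.922, -0.001], [0.922, -0.388, 0.001], [0.0, -0.001, -1.0]]
force: [0.2, -0.6, 0.4]
opening: 0.69
```

Run:
```python
from h import *
s=bot.read_state();print(s['position'],s['force'],s['opening'])
C=cal('wrist');print(proj('wrist',[.4503,-.2533,.1],C))
im=bot.capture('wrist');cv2.imwrite('pics/w3.png',im[:,:,::-1]);im=bot.capture('side');cv2.imwrite('pics/s3.png',cv2.resize(im[220:380,180:320,::-1],None,fx=3.6,fy=3.6,interpolation=cv2.INTER_CUBIC))
```

```text
[ 0.44976674 -0.25389547  0.12188707] [ 0.23927208 -0.59219198  0.35827746] 0.6900969993171632
[288.04100963 239.18060132]
```

View pics/w3.png

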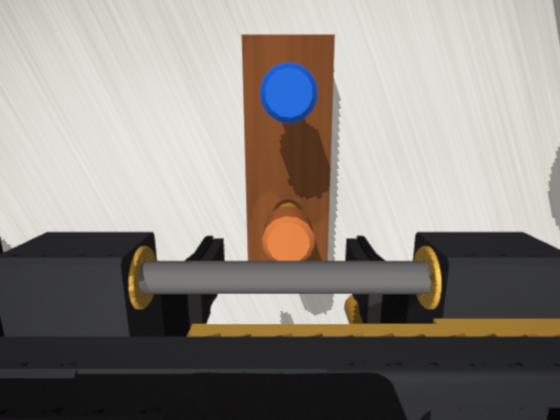

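View pics/s3.png

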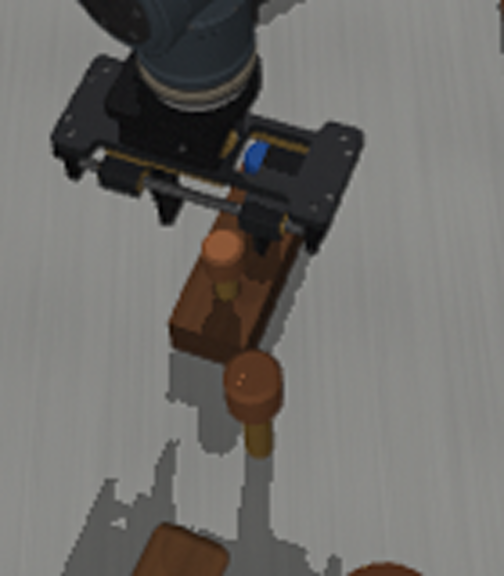

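The head sits at (288,240), within a pixel of the predicted (288,239), midway between the fingers. I'll descend and grip; the opening will then give the head's diameter.

Request:
apply_moves(motion="0 0 0.015 0 0 0 0.06; 0 0 0.035 0 0 0 0.06; 0 0 0.05 0 0 0 0.06; 0 0 0.057 0 0 0 0.06; 0 0 0.057 0 0 0 0.06; 0 0 0.057 0 0 0 0.05; 0 0 0.057 0 0 0 0.04; 0 0 0.057 0 0 0 0.034")

```text
time_s: 7.1
position: [0.4504, -0.2537, 0.066]
tcp_rot: [[0.387, 0.922, 0.001], [0.922, -0.387, -0.001], [-0.0, 0.001, -1.0]]
force: [-0.5, 0.1, -0.5]
opening: 0.445
```

Request:
apply_moves(motion="0 0 0 0 0 0 0.03; 0 0 0 0 0 0 0.025; 0 0 0 0 0 0 0.01; 0 0 0 0 0 0 0; 0 0 0 0 0 0 0; 0 0 0 0 0 0 0; 0 0 0 0 0 0 0; 0 0 0 0 0 0 0")

```text
time_s: 8.1
position: [0.4503, -0.2537, 0.0657]
tcp_rot: [[0.387, 0.922, 0.0], [0.922, -0.387, -0.0], [-0.0, 0.0, -1.0]]
force: [0.7, 0.5, 3.8]
opening: 0.33
```

Request:
apply_moves(motion="0 0 -0.005 0 0 0 0; 0 0 -0.015 0 0 0 0; 0 0 -0.03 0 0 0 0; 0 0 -0.05 0 0 0 0; 0 0 -0.08 0 0 0 0; 0 0 -0.11 0 0 0 0; 0 0 -0.13 0 0 0 0; 0 0 -0.13 0 0 0 0")

```text
time_s: 9.1
position: [0.4509, -0.2542, 0.1978]
tcp_rot: [[0.387, 0.922, 0.003], [0.922, -0.387, -0.003], [-0.002, 0.004, -1.0]]
force: [-0.9, -0.7, -1.4]
opening: 0.334
```

Run:
```python
from h import *
s=bot.read_state();print(s['position'],s['force'],s['moment'],s['opening'])
for n in ['side','top','wrist']:
  im=bot.capture(n);cv2.imwrite(f'pics/{n}4.png',im[:,:,::-1])
im=cv2.imread('pics/side4.png');cv2.imwrite('pics/s4z.png',cv2.resize(im[180:340,180:320],None,fx=3.6,fy=3.6,interpolation=cv2.INTER_CUBIC))
```

```text
[ 0.45091176 -0.25416623  0.19780606] [-0.93677603 -0.65257983 -1.36431025] [-0.15515096  0.07285451  0.03277081] 0.33425694512022885
```

View pics/s4z.png

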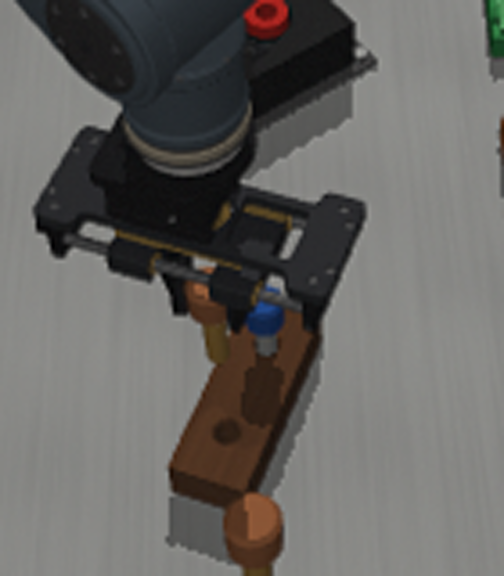

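View pics/wrist4.png

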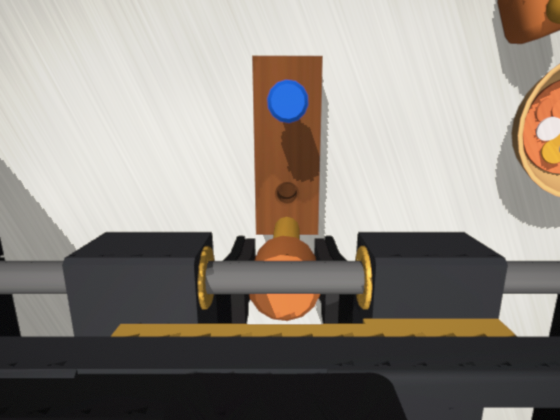

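The punch is lifted clear and the hole is empty. The blue punch is undisturbed at (287,100). Now I'll check for tilt.

Run:
```python
from h import *
s=bot.read_state();p=s['position'];print(p,s['opening'])
h=p+[0,0,.0187]
for n,x0,y0,x1,y1,f in [('side',215,230,265,290,10),('wrist',230,180,350,340,5)]:
  C=cal(n);im=cv2.imread(f'pics/{n}4.png')
  pts=[proj(n,h+[0,0,dz],C) for dz in (-.075,-.015,.015)]
  print(n,np.round(pts,1))
  z=cv2.resize(im[y0:y1,x0:x1],None,fx=f,fy=f,interpolation=cv2.INTER_CUBIC)
  for q in pts: cv2.circle(z,tuple(int(v) for v in ((q-[x0,y0]+.5)*f)),4,(255,255,0),1)
  cv2.imwrite(f'pics/{n}4t.png',z)
```

```text
[ 0.44947778 -0.25298575  0.19503864] 0.3335774435459808
side [[239.5 279.2]
 [237.8 265.7]
 [237.  258.5]]
wrist [[287.3 222.6]
 [287.9 258.3]
 [288.4 287.2]]
```

View pics/side4t.png

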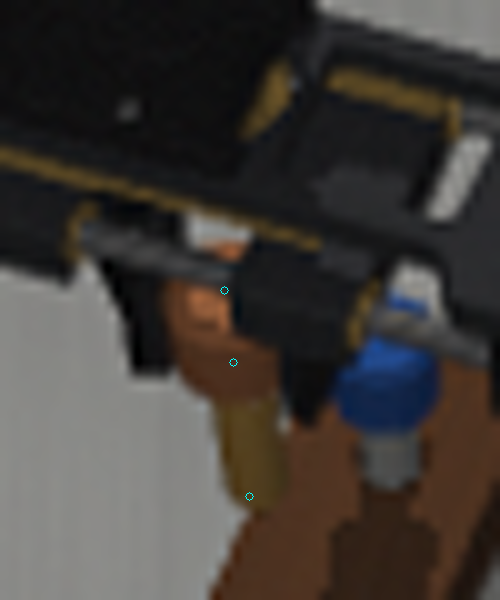

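View pics/wrist4t.png

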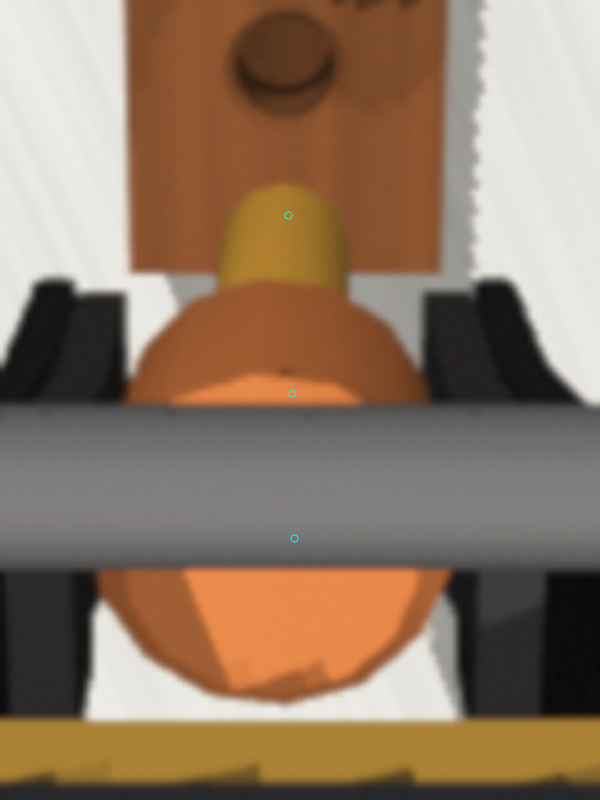

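Request:
apply_moves(motion="0.03 -0.009 0 0 0 0 0; 0.08 -0.025 0 0 0 0 0; 0.135 -0.041 0 0 0 0 0; 0.19 -0.058 0 0 0 0 0; 0.245 -0.075 0 0 0 0 0; 0.3 -0.092 0 0 0 0 0; 0.35 -0.107 0 0 0 0 0; 0.38 -0.1165 0 0 0 0 0")

```text
time_s: 10.25
position: [0.4889, 0.1443, 0.1943]
tcp_rot: [[0.385, 0.923, -0.003], [0.923, -0.385, 0.0], [-0.001, -0.003, -1.0]]
force: [0.6, -0.6, -0.1]
opening: 0.334
```

Request:
apply_moves(motion="0 0 0 0 0 0 0; 0 0 0.01 0 0 0 0; 0 0 0.025 0 0 0 0; 0 0 0.04 0 0 0 0; 0 0 0.045 0 0 0 0; 0 0 0.045 0 0 0 0; 0 0 0.045 0 0 0 0; 0 0 0.045 0 0 0 0")

```text
time_s: 11.25
position: [0.4903, 0.1419, 0.1511]
tcp_rot: [[0.387, 0.922, 0.001], [0.922, -0.387, 0.0], [0.001, 0.001, -1.0]]
force: [-0.2, -0.9, -0.9]
opening: 0.335
```

```bash
cat > look.py <<'E'
from h import *
import sys
k=sys.argv[1]
s=bot.read_state();p=s['position'];print(p,s['force'],s['opening'],s['time_s'])
h=p+[0,0,.0187]
for n in ('wrist','side'):
  C=cal(n);im=bot.capture(n)[:,:,::-1];cv2.imwrite(f'pics/{n}{k}.png',im)
  np.savez(f'pics/{n}{k}.npz',K=C[0],R=C[1],t=C[2])
  pts=[proj(n,h+[0,0,dz],C) for dz in (-.075,-.015)]+[proj(n,[.4895,.1417,.07],C),proj(n,[.4916,.1426,.07],C)]
  print(n,np.round(pts,1))
  x0,y0,x1,y1,f=(200,140,370,320,3.3) if n=='wrist' else (215,140,295,210,8)
  z=cv2.resize(im[y0:y1,x0:x1],None,fx=f,fy=f,interpolation=cv2.INTER_CUBIC)
  for q,c in zip(pts,[(255,255,0)]*2+[(0,255,0),(255,0,255)]): cv2.circle(z,tuple(int(v) for v in ((q-[x0,y0]+.5)*f)),3,c,1)
  cv2.imwrite(f'pics/{n}{k}t.png',z)
E
python3 look.py 5
```

```text
[0.49029836 0.14194827 0.15106483] [-0.16209175 -0.86306751 -0.92031036] 0.3346013897516465 11.25
wrist [[287.  222.6]
 [287.9 258.3]
 [285.9 213.4]
 [288.1 211.2]]
side [[252.8 177.1]
 [252.  163.1]
 [252.9 182.7]
 [253.5 182.5]]
```

View pics/wrist5t.png

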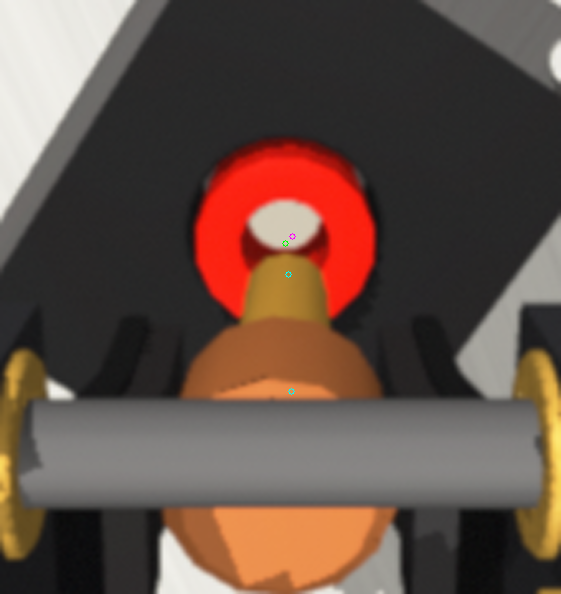

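View pics/side5t.png

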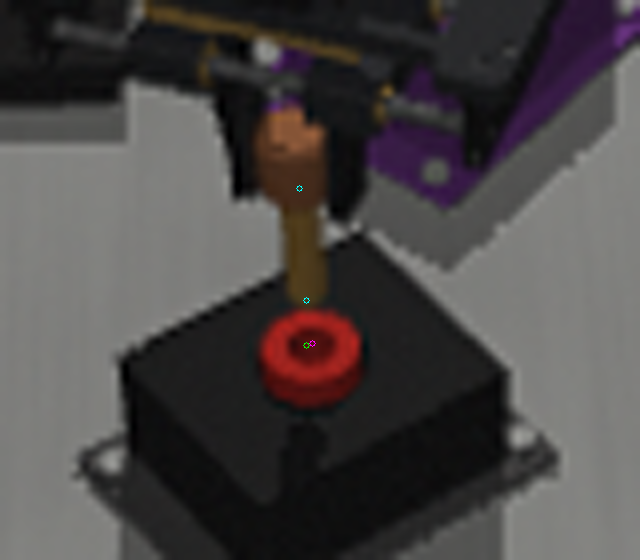

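Request:
apply_moves(motion="0.001 0 0 0 0 0 0; 0.0012 0.0003 0.003 0 0 0 0; 0.0012 0.0003 0.008 0 0 0 0; 0.0012 0.0003 0.014 0 0 0 0; 0.0012 0.0003 0.02 0 0 0 0; 0.0012 0.0003 0.026 0 0 0 0; 0.0012 0.0003 0.03 0 0 0 0; 0.0012 0.0003 0.03 0 0 0 0")

```text
time_s: 12.35
position: [0.4904, 0.1429, 0.1202]
tcp_rot: [[0.387, 0.922, -0.001], [0.922, -0.387, -0.0], [-0.0, -0.001, -1.0]]
force: [-0.4, 0.2, -0.7]
opening: 0.335
```

```bash
python3 look.py 6
```

```text
[0.49040016 0.14286225 0.12015237] [-0.35510646  0.15385173 -0.66681574] 0.33459117955643497 12.35
wrist [[287.2 222.5]
 [287.9 258.3]
 [286.7 227.4]
 [289.1 225. ]]
side [[253.2 183.8]
 [252.4 170.2]
 [252.9 182.7]
 [253.5 182.5]]
```

View pics/wrist6t.png

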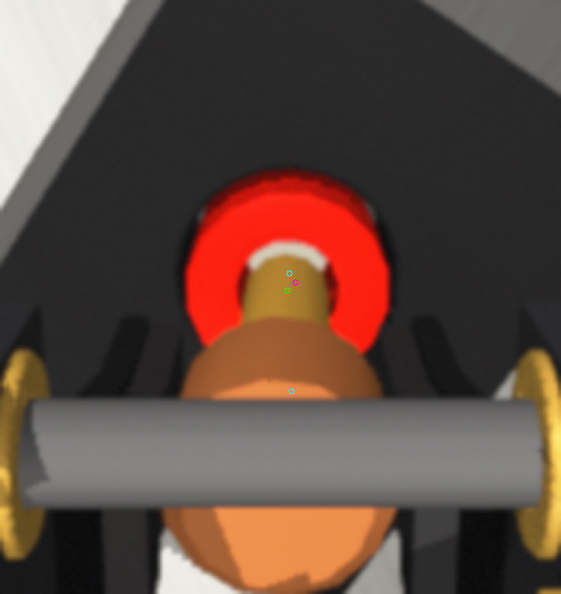

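View pics/side6t.png

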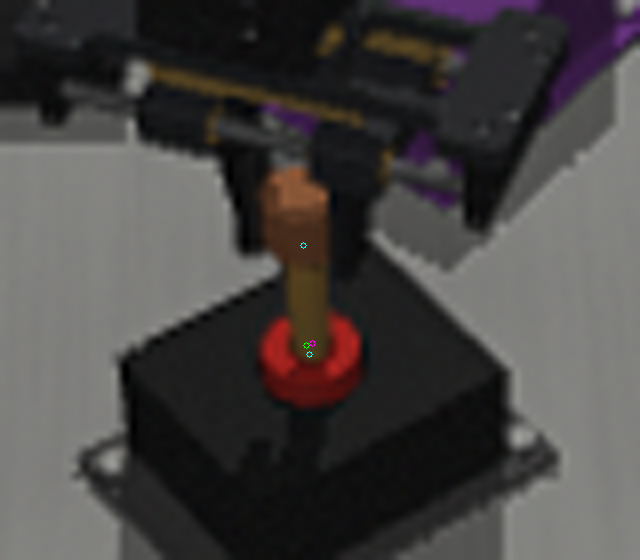

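The foot is inside the bore with no contact force, and the shank (243–329) is centred in the bore (238–337). Continuing gently down to the floor.

Request:
apply_moves(motion="0 0.0002 0.004 0 0 0 0; 0 0.0002 0.008 0 0 0 0; 0 0.0002 0.012 0 0 0 0; 0 0.0002 0.016 0 0 0 0; 0 0.0002 0.019 0 0 0 0; 0 0.0002 0.021 0 0 0 0; 0 0.0002 0.021 0 0 0 0; 0 0.0002 0.021 0 0 0 0")

```text
time_s: 13.45
position: [0.4909, 0.1428, 0.0996]
tcp_rot: [[0.387, 0.922, 0.0], [0.922, -0.387, 0.0], [0.0, 0.0, -1.0]]
force: [0.4, -0.4, -1.4]
opening: 0.336
```

Request:
apply_moves(motion="0 0 0.0005 0 0 0 0; 0 0 0.001 0 0 0 0; 0 0 0.0015 0 0 0 0; 0 0 0.002 0 0 0 0; 0 0 0.002 0 0 0 0; 0 0 0.002 0 0 0 0; 0 0 0.002 0 0 0 0; 0 0 0.002 0 0 0 0")

```text
time_s: 14.45
position: [0.4908, 0.1428, 0.0976]
tcp_rot: [[0.387, 0.922, 0.0], [0.922, -0.387, 0.0], [0.0, 0.0, -1.0]]
force: [0.3, 0.7, -0.9]
opening: 0.333
```

Request:
apply_moves(motion="0 0 0.0005 0 0 0 0; 0 0 0.001 0 0 0 0; 0 0 0.001 0 0 0 0; 0 0 0.001 0 0 0 0; 0 0 0.001 0 0 0 0; 0 0 0.001 0 0 0 0; 0 0 0.001 0 0 0 0; 0 0 0.001 0 0 0 0")

```text
time_s: 15.45
position: [0.4908, 0.1428, 0.0966]
tcp_rot: [[0.387, 0.922, 0.0], [0.922, -0.387, 0.0], [0.0, -0.0, -1.0]]
force: [-0.3, -0.4, -1.4]
opening: 0.333
```

Request:
apply_moves(motion="0 0 0.0005 0 0 0 0; 0 0 0.001 0 0 0 0; 0 0 0.001 0 0 0 0; 0 0 0.001 0 0 0 0; 0 0 0.001 0 0 0 0; 0 0 0.001 0 0 0 0; 0 0 0.001 0 0 0 0; 0 0 0.001 0 0 0 0")

```text
time_s: 16.45
position: [0.4909, 0.1428, 0.0956]
tcp_rot: [[0.387, 0.922, 0.0], [0.922, -0.387, 0.0], [0.0, 0.0, -1.0]]
force: [-0.4, -0.5, 2.8]
opening: 0.336
```

Contact felt at about z = 0.096, as expected from the geometry (0.0963). The push stays below the 5 N threshold, so the punch is home. I'll check the picture before pressing.

```bash
python3 look.py 7
```

```text
[0.49088056 0.14282363 0.09564327] [-0.42845131 -0.49079477  2.76470151] 0.33609392597280535 16.45
wrist [[287.1 222.5]
 [287.9 258.3]
 [286.  240.8]
 [288.8 238.1]]
side [[253.7 189.1]
 [252.9 175.9]
 [252.9 182.7]
 [253.5 182.5]]
```

View pics/side7t.png

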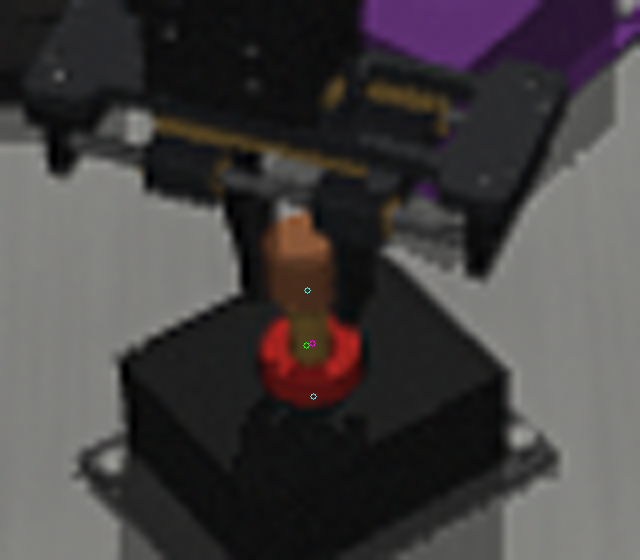

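View pics/wrist7t.png

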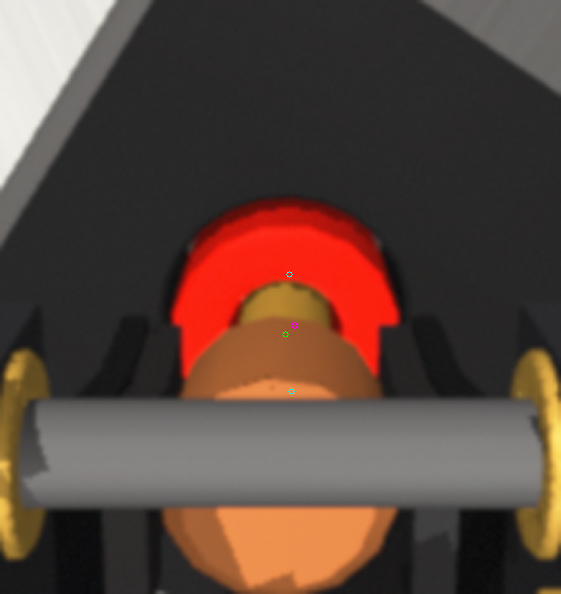

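Request:
apply_moves(motion="0 0 0.0005 0 0 0 0; 0 0 0.001 0 0 0 0; 0 0 0.0015 0 0 0 0; 0 0 0.002 0 0 0 0; 0 0 0.002 0 0 0 0; 0 0 0.002 0 0 0 0; 0 0 0.002 0 0 0 0; 0 0 0.002 0 0 0 0")

```text
time_s: 17.55
position: [0.4909, 0.1428, 0.0936]
tcp_rot: [[0.387, 0.922, 0.0], [0.922, -0.387, -0.0], [0.0, 0.0, -1.0]]
force: [-0.2, 0.5, 2.5]
opening: 0.336
```

```bash
python3 look.py 8
python3 - <<'E'
import cv2,numpy as np
a=cv2.imread('pics/wrist7t.png');b=cv2.imread('pics/wrist8t.png')
z=np.hstack([a[150:,100:460],b[150:,100:460]]);cv2.imwrite('pics/cmp78.png',z)
E
```

```text
[0.49086998 0.14281762 0.09357793] [-0.23187394  0.48441453  2.54241052] 0.33585673564626184 17.55
wrist [[287.1 222.5]
 [287.9 258.3]
 [286.  242. ]
 [288.8 239.3]]
side [[253.7 189.5]
 [252.9 176.3]
 [252.9 182.7]
 [253.5 182.5]]
```

View pics/cmp78.png

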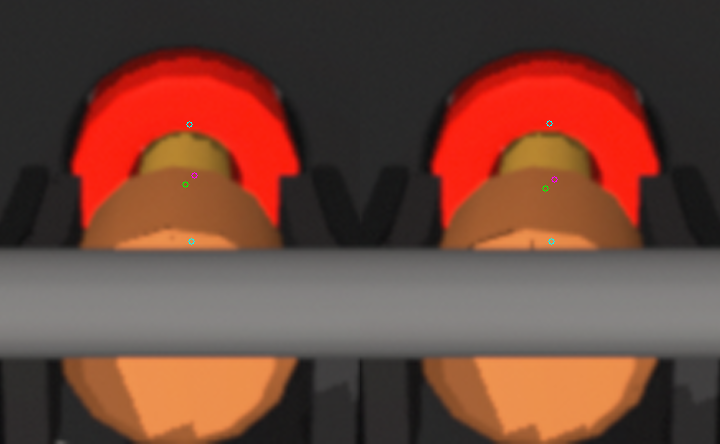

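Sleeve and punch move down together: the rim edge in the picture is unchanged relative to the punch, and only the sleeve's side wall shortens. So there is no slip. Pressing on.

Request:
apply_moves(motion="0 0 0.001 0 0 0 0; 0 0 0.002 0 0 0 0; 0 0 0.003 0 0 0 0; 0 0 0.004 0 0 0 0; 0 0 0.005 0 0 0 0; 0 0 0.006 0 0 0 0; 0 0 0.0065 0 0 0 0; 0 0 0.0065 0 0 0 0")

```text
time_s: 18.65
position: [0.491, 0.1429, 0.0873]
tcp_rot: [[0.387, 0.922, 0.0], [0.922, -0.387, 0.0], [0.0, 0.0, -1.0]]
force: [-0.6, 0.5, 5.9]
opening: 0.333
```

```bash
python3 look.py 9
python3 - <<'E'
import cv2,numpy as np
a=cv2.imread('pics/wrist9.png');z=cv2.resize(a[180:275,230:345],None,fx=6,fy=6,interpolation=cv2.INTER_CUBIC);cv2.imwrite('pics/w9z.png',z)
E
```

```text
[0.49095924 0.14286411 0.08734183] [-0.5595112   0.46312643  5.89496273] 0.3330548574735048 18.65
wrist [[287.1 222.5]
 [287.9 258.3]
 [286.  246.1]
 [288.9 243.2]]
side [[253.8 190.8]
 [253.1 177.7]
 [252.9 182.7]
 [253.5 182.5]]
```

View pics/w9z.png

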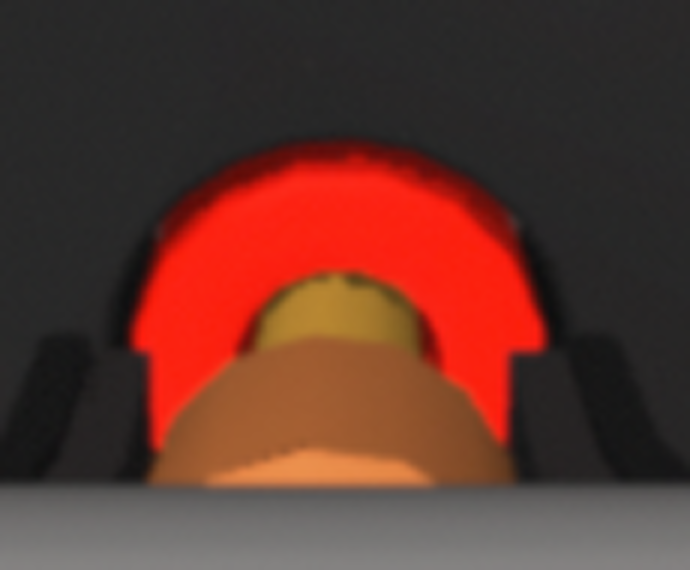

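View pics/side9t.png

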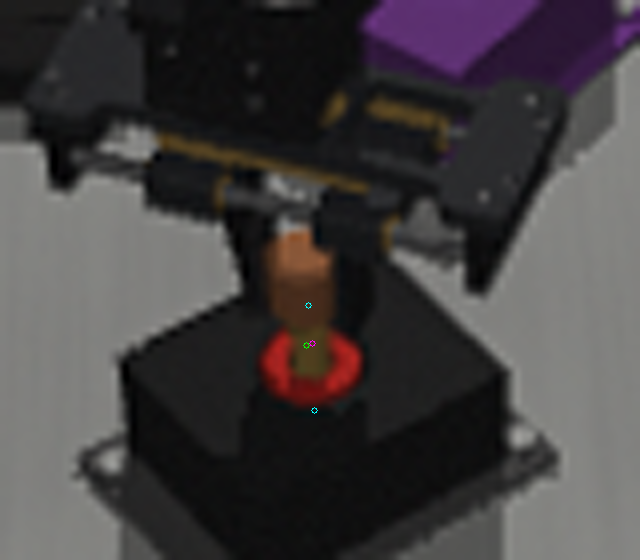

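The sleeve's far wall still shows as a thin dark-red band (rows 145–168 of the 6x crop), so it is close to flush but not there. I'll quantify that band against a projection model.

```bash
cat > band.py <<'E'
from h import *
import sys
from scipy.optimize import brentq
def meas(k):
    im=cv2.imread(f'pics/wrist{k}.png').astype(float);c=im[150:240,283:290].mean(1) # BGR
    r=c[:,2];g=c[:,1]
    red=r-g
    rows=np.arange(150,240)
    hi=red[np.argmax(red>150):][:10].max() if (red>150).any() else 230
    def cross(th):
        i=np.argmax(red>th);return rows[i-1]+(th-red[i-1])/(red[i]-red[i-1])
    return cross(40),cross(185),red[np.argmax(red>40)-3:np.argmax(red>40)+14].round()
for k in sys.argv[1:]:
    d=np.load(f'pics/wrist{k}.npz');C=(d['K'],d['R'],d['t'])
    a,b,pr=meas(k)
    ax=np.array([.4903,.1423]);xd=np.array([.3872,.922]);
    f=lambda x,z:proj('',[*(ax+x*xd),z],C)[1]
    # housing edge row at z=.06 & rim rows for protrusions
    print(k,'dark->red',round(a,2),'rim',round(b,2),'band',round(b-a,2),'hole edge pred',round(f(.022,.06),2),'rim pred h=10,5,2,1,0',[round(f(.02,.06+h),2) for h in (.01,.005,.002,.001,0)])
    h=[hh for hh in np.arange(-.004,.012,.0001)];v=[f(.02,.06+x)-f(.022,.06) for x in h];print('  protrusion mm from band',1000*np.interp(b-a,v,h),pr)
E
python3 band.py 6 7 8 9
```

```text
6 dark->red 190.94 rim 197.28 band 6.34 hole edge pred 189.14 rim pred h=10,5,2,1,0 [np.float64(195.46), np.float64(193.77), np.float64(192.79), np.float64(192.47), np.float64(192.15)]
  protrusion mm from band 10.05596749517454 [  1.   2.  10.  42.  78. 106. 148. 170. 175. 179. 200. 214. 213. 215.
 218. 219. 218.]
7 dark->red 199.61 rim 207.35 band 7.74 hole edge pred 197.76 rim pred h=10,5,2,1,0 [np.float64(205.26), np.float64(203.14), np.float64(201.91), np.float64(201.51), np.float64(201.11)]
  protrusion mm from band 10.53910336353281 [  1.   1.  17.  54.  81. 109. 154. 172. 174. 174. 178. 198. 213. 213.
 214. 218. 219.]
8 dark->red 200.36 rim 207.34 band 6.98 hole edge pred 198.52 rim pred h=10,5,2,1,0 [np.float64(206.14), np.float64(203.97), np.float64(202.71), np.float64(202.31), np.float64(201.9)]
  protrusion mm from band 8.551218306388934 [  0.   2.  25.  67.  85. 113. 161. 174. 174. 178. 199. 214. 213. 214.
 217. 219. 219.]
9 dark->red 203.08 rim 207.6 band 4.52 hole edge pred 201.15 rim pred h=10,5,2,1,0 [np.float64(209.14), np.float64(206.83), np.float64(205.49), np.float64(205.06), np.float64(204.63)]
  protrusion mm from band 2.40758924636025 [  1.   6.  37.  76.  95. 127. 168. 196. 212. 213. 215. 217. 219. 219.
 218. 218. 218.]
```

Request:
apply_moves(motion="0 0 0.0005 0 0 0 0; 0 0 0.001 0 0 0 0; 0 0 0.0014 0 0 0 0; 0 0 0.0017 0 0 0 0; 0 0 0.0017 0 0 0 0; 0 0 0.0017 0 0 0 0; 0 0 0.0017 0 0 0 0; 0 0 0.0017 0 0 0 0")

```text
time_s: 19.75
position: [0.4909, 0.1429, 0.0858]
tcp_rot: [[0.387, 0.922, 0.0], [0.922, -0.387, 0.0], [0.0, 0.0, -1.0]]
force: [-1.5, -0.5, 8.1]
opening: 0.334
```

```bash
python3 look.py 10; python3 band.py 10
python3 - <<'E'
import cv2,numpy as np
a=cv2.imread('pics/wrist10.png');z=cv2.resize(a[180:275,230:345],None,fx=6,fy=6,interpolation=cv2.INTER_CUBIC);cv2.imwrite('pics/w10z.png',z)
E
```

```text
[0.49094987 0.14288372 0.08576484] [-1.49649525 -0.45939187  8.1237498 ] 0.3336082071279571 19.75
wrist [[287.1 222.5]
 [287.9 258.3]
 [285.9 247.1]
 [288.9 244.3]]
side [[253.8 191.1]
 [253.1 178.1]
 [252.9 182.7]
 [253.5 182.5]]
10 dark->red 203.74 rim 207.85 band 4.11 hole edge pred 201.84 rim pred h=10,5,2,1,0 [np.float64(209.93), np.float64(207.58), np.float64(206.23), np.float64(205.78), np.float64(205.34)]
  protrusion mm from band 1.3888848556164852 [  0.   1.  14.  49.  80. 103. 144. 192. 213. 213. 215. 217. 219. 219.
 218. 218. 218.]
```

View pics/w10z.png

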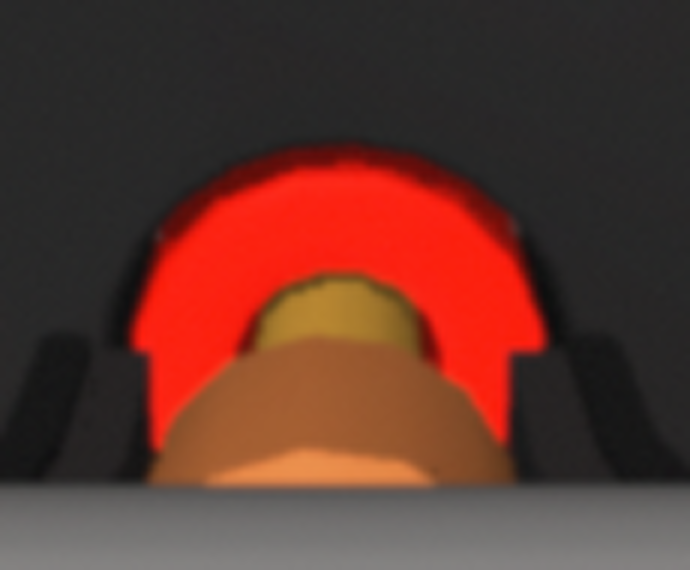

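View pics/side10t.png

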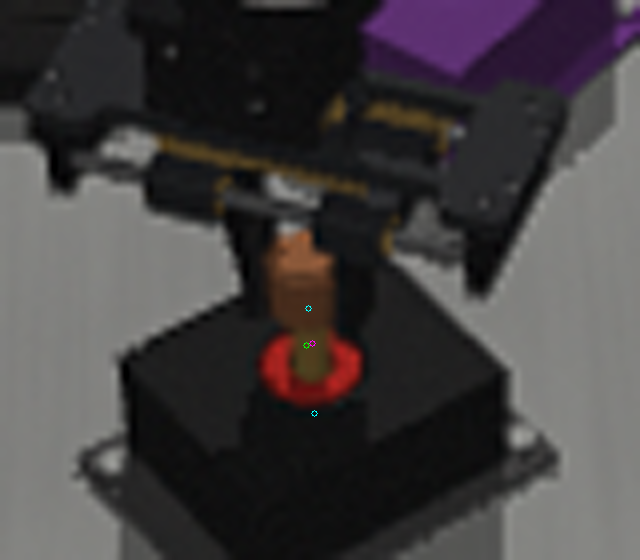

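Run:
```python
from h import *
def im(k): return cv2.imread(f'pics/wrist{k}.png').astype(np.float32)
def shift(a,b,box):
    x0,y0,x1,y1=box
    # ECC translation
    ga,gb=[cv2.GaussianBlur(cv2.cvtColor(im(q).astype(np.uint8),cv2.COLOR_BGR2GRAY),(3,3),0)[y0:y1,x0:x1] for q in (a,b)]
    w=np.eye(2,3,dtype=np.float32)
    try: cc,w=cv2.findTransformECC(ga,gb,w,cv2.MOTION_TRANSLATION,(3,200,1e-6))
    except Exception as e: return str(e)[:40]
    return w[:,2].round(2),round(cc,3)
def rowprof(k,cols,r0,r1,ch,th):
    p=im(k)[r0:r1,cols[0]:cols[1],:].mean(1)
    v=p[:,ch]
    return v.round(0)
for a,b in [(7,8),(8,9),(9,10),(7,10)]:
    print(a,b,'head low',shift(a,b,(258,296,314,318)),'head edge/shank',shift(a,b,(262,224,310,262)),'bore/shank',shift(a,b,(268,216,304,236)),'bar (ref)',shift(a,b,(60,230,110,320)))
for k in (7,8,9,10): print(k,'chamfer front',rowprof(k,(284,290),250,262,1,0),'bore',rowprof(k,(284,290),220,236,1,0))
```

```text
7 8 head low (array([-0.22, -0.06], dtype=float32), 0.987) head edge/shank (array([ 0.08, -0.04], dtype=float32), 0.992) bore/shank (array([ 0.01, -0.08], dtype=float32), 0.992) bar (ref) (array([-0.,  0.], dtype=float32), 1.0)
8 9 head low (array([-0.31,  0.52], dtype=float32), 0.987) head edge/shank (array([-0.13,  0.05], dtype=float32), 0.989) bore/shank (array([-0.12,  0.39], dtype=float32), 0.897) bar (ref) (array([0.02, 0.01], dtype=float32), 1.0)
9 10 head low (array([-0.03, -0.11], dtype=float32), 0.977) head edge/shank (array([0.06, 0.  ], dtype=float32), 0.994) bore/shank (array([0.18, 0.29], dtype=float32), 0.984) bar (ref) (array([-0.,  0.], dtype=float32), 1.0)
7 10 head low (array([-0.52,  0.56], dtype=float32), 0.961) head edge/shank (array([-0.  ,  0.02], dtype=float32), 0.993) bore/shank (array([-0.06,  1.17], dtype=float32), 0.778) bar (ref) (array([0.02, 0.01], dtype=float32), 1.0)
7 chamfer front [ 91.  91.  92.  92.  95. 109. 131. 139. 140. 136. 117.  92.] bore [ 33.  32.  32.  32.  43.  72. 100. 119. 126. 129. 129. 128. 129. 129.
 129. 124.]
8 chamfer front [ 91.  91.  92.  92.  95. 109. 131. 139. 139. 135. 117.  92.] bore [ 33.  32.  31.  32.  43.  65.  90. 120. 128. 128. 128. 128. 129. 129.
 129. 124.]
9 chamfer front [ 91.  91.  91.  92.  95. 110. 131. 139. 140. 135. 117.  92.] bore [ 33.  33.  33.  32.  40.  64.  91. 112. 125. 128. 128. 129. 129. 129.
 129. 124.]
10 chamfer front [ 91.  91.  91.  92.  95. 110. 132. 139. 140. 135. 117.  92.] bore [ 33.  33.  32.  32.  40.  58.  84. 118. 128. 128. 129. 129. 128. 129.
 129. 124.]
```

No slip: the head and shank edges are identical to sub-pixel between views 7 and 10. Three estimates of the flush height bracket the present 0.0858: contact onset minus 10 mm gives 0.0856–0.0866, grasp geometry gives 0.0857, and the vision band gives about 0.0853. I'll hold for one call and check that it is stable.

Request:
apply_moves(motion="0 0 0 0 0 0 0; 0 0 0 0 0 0 0; 0 0 0 0 0 0 0; 0 0 0 0 0 0 0; 0 0 0 0 0 0 0; 0 0 0 0 0 0 0; 0 0 0 0 0 0 0; 0 0 0 0 0 0 0")

```text
time_s: 20.85
position: [0.491, 0.1429, 0.0858]
tcp_rot: [[0.387, 0.922, 0.001], [0.922, -0.387, 0.0], [0.0, 0.0, -1.0]]
force: [0.3, -0.3, 7.6]
opening: 0.336
```

```bash
python3 look.py 11; python3 band.py 11
python3 - <<'E'
from h import *
im=bot.capture('top')[:,:,::-1];cv2.imwrite('pics/top11.png',im)
E
```

```text
[0.49097276 0.14288493 0.08579346] [ 0.27447072 -0.34985637  7.60743662] 0.33597523137219354 20.85
wrist [[287.1 222.5]
 [287.9 258.3]
 [285.9 247.1]
 [288.9 244.3]]
side [[253.8 191.1]
 [253.1 178.1]
 [252.9 182.7]
 [253.5 182.5]]
11 dark->red 203.73 rim 207.86 band 4.13 hole edge pred 201.84 rim pred h=10,5,2,1,0 [np.float64(209.93), np.float64(207.58), np.float64(206.23), np.float64(205.78), np.float64(205.34)]
  protrusion mm from band 1.4273330951035939 [  0.   1.  14.  49.  79. 103. 145. 191. 212. 214. 214. 218. 219. 219.
 218. 217. 217.]
```

View pics/top11.png

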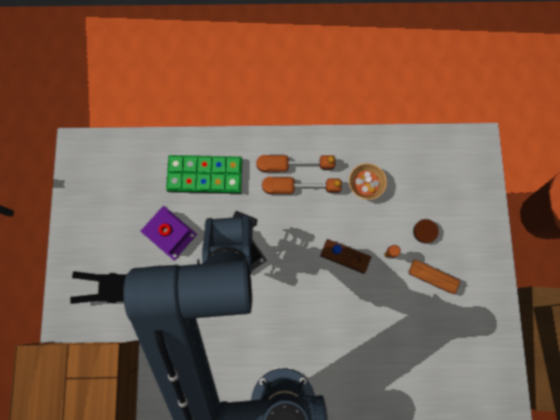

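Request:
apply_moves(motion="0 0 0.0002 0 0 0 0; 0 0 0.0002 0 0 0 0; 0 0 0.0002 0 0 0 0; 0 0 0.0002 0 0 0 0; 0 0 0.0002 0 0 0 0; 0 0 0.0002 0 0 0 0; 0 0 0.0002 0 0 0 0; 0 0 0.0002 0 0 0 0")

```text
time_s: 22.0
position: [0.491, 0.1429, 0.0856]
tcp_rot: [[0.387, 0.922, 0.001], [0.922, -0.387, 0.0], [0.0, 0.0, -1.0]]
force: [-1.2, 0.6, 8.5]
opening: 0.332
```

Run:
```python
from rig import bot
s=bot.read_state();print(s['position'],s['force'],s['time_s'])
print(bot.hand_in())
```

```text
[0.49097358 0.14289564 0.085632  ] [-1.19199309  0.64991929  8.53792614] 22.0
the job is handed in; nothing more can be done
None
```

I took the cedar-headed brass punch from the rack and set it upright and home in the red sleeve. I then pressed it until the sleeve was about flush, and handed in at 22 s with the arm still gripping and holding it there.

**Flush height.** The last measured tool height was z = 0.0856 m. I had three estimates of where flush is:
- Contact was first felt between 0.0956 and 0.0966, which puts flush at 0.0856–0.0866.
- The grasp geometry gives 0.0857.
- The sleeve wall visible in the wrist camera, corrected for shading, gives about 0.0853.

**Checks that agreed.**
- Comparing wrist pictures showed no slip of the punch in the grip.
- The height was steady over one second at the previous setting, before a last 0.2 mm nudge down.
- In the last top view, the blue punch, the look-alike punch and the other things visible looked undisturbed. The boot jack is mostly hidden by the arm in that view.

**Checks that disagreed.**
- The wrist force was about 8.5 N, roughly 9.6 N after correcting for its offset, against the nominal 11 N at flush. It read similarly low throughout the press, so I trusted position and vision instead.
- Without the shading correction, the wrist-camera estimate suggested the sleeve was still about 1.4 mm proud, just before the final nudge.

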